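Release the whetstone from its ratchet holder

ROBOT

A 6-joint arm with a two-finger parallel gripper is mounted at the origin on the work surface. World frame = base frame: x ahead of the robot, y to its left, z up, the work surface at z = 0. Lengths are in m, angles in rad, forces in N, time in s.
With the tool pointing down it reaches from about 0.35 to 0.775 m from the base axis. Payload 5.5 kg.
Tool frame: the origin (TCP) lies between the finger pads; the fingertips stand 11 mm ahead of it and the grasp point (between the pads) lies 8 mm behind it (tips_ahead is the distance from the TCP to the fingertips, in m); z points along the fingers, y is the line along which they close (so a half turn about z gives the same grasp; the last joint's range is limited). The gripper opens to 85 mm and grips with 20 to 120 N. Pads are 22 mm wide; open, the fingers measure 114 mm over their backs; the gripper's body (76 mm by 85 mm) begins 54 mm behind the grasp point. The pads swing forward as they close: fully open they stand 13 mm farther back than shut.
Start: joints at [-1.306, 0.313, 0.046, 1.304, 0, 1.431], TCP at [0.226, -0.529, 0.242] pointing down, gripper open.
Joint ranges: [-2.76, 2.76], [-0.86, 1.69], [-1.03, 1.26], [-2.2, 2.34], [-1.47, 1.5], [-3.14, 3.14]. Speed limits (rad/s): [2.57, 2.57, 3.14, 3.14, 3.14, 3.14].

INTERFACE

Orientations are given as a unit quaternion [w, x, y, z].
In Python, from workcell import * gives the robot as it stands. The module is installed in compiled form; this text tells all that it offers.
- The arm moves only by the tool jog_arm, never from a script. Its argument "moves" is a list of rows, each an object with "fingers": the closure, from 0 (fully open) to 1 (shut); "slide": the shift along the tool's x, y, z in mm, a list of three; "angular": the turn, a rotation vector about the tool's x, y, z in degrees, a list of three. A call has 1 to 10 rows; each row is the pose to reach, as a shift and turn from the pose commanded when the call began, along the tool's axes at that moment; what a row does not reach only later rows make up. A row lasts 1/12 s, in which the tool goes at most 41.7 mm and 7.16 degrees, less where a joint would pass 70% of its speed; a pose out of reach is approached as far as the arm can. A call with a gripper value outside its range is refused whole. The fingers move at their own pace and stop on an object; "squeeze" is the grip in N (left out, the last holds). Time passes only in rows, so rows that repeat a pose let the fingers close. It gives the time, the measured TCP pose, the force, the opening and the grip force at its end, in the units of the state.
- get_state(): the state, without advancing time (a new reading comes with each control period).
- read_camera(name): name is "scene" or "top" or "wrist"; returns a dict with "color" (480x640x3 uint8, red, green, blue), "fovy" (degrees; the focal length in pixels is half the picture's height over the tangent of half this angle, whatever the lens; pixels are square), "cx", "cy" (the principal point, pixels), "world_from_camera" (4x4, takes a point from camera to world coordinates); the wrist camera has in their place "tool_from_camera" (4x4, takes a point from camera to tool coordinates, whose origin is the TCP and whose axes are the flange's). Camera axes: x right, y down, z forward; pixel columns grow to the right and rows downward; lengths in m; the calibration is good to about 2 mm. A picture is of the moment at which its call begins: read the wrist's pose just before it. There is no depth.
- hand_in(): hands the job in; it is judged then, once.
Trained networks look in a picture, given as the dict that the camera call returned (one of the last four; its "shot" number tells which), for a name from the list of things; names that differ only in an ending like _2 or _b are one class to them, and where a whole thing is asked for, a point or a joint stands for the part that bears it (a point fixed in the world has none). Each returns a list of dicts, best first, with "p" (0 to 1); they miss things now and then, are a little off and sometimes report something else, mostly with a low value. They report only what shows in the picture. A call takes as long as a camera call. They do not tell look-alikes from the thing itself.
- look_for(target, picture): "point" ([column, row] in pixels, amid what is visible of it).
- tip_of(target, picture): "point" ([column, row] in pixels: a listed point, or the origin of a listed thing).
The state is a dict: "clock": time; "joint_pos": joint angles; "qvel": joint speeds; "tau": joint torques, N m; "tcp_pos": TCP position; "orientation": TCP orientation; "wrist_force": force on the tool from outside, world axes, zero at the start; "ft_torque": the same for the moment, N m; "finger_gap": finger opening in m; "grip_force": force on a finger pad.
Only numpy, scipy, OpenCV 4.12 (cv2) and the standard library are available. Lean on these libraries where they do the work, as an engineer would, in place of code of your own. Each camera call takes 0.05 s, during which the arm holds its last target. There are 200 camera calls.

TASK

The whetstone in the sharpening holder is finished with: free it by pressing down the ratchet release tab on the sliding jaw and, keeping it pressed, pushing the jaw back along its bar all the way to the end stop. Then let go. Do it with the fingertips, picking nothing up, and leave the stone lying on its bed and the other things where they are.

Things in the scene. Friction and masses are not known exactly. Their poses are not given: they have to be found in the camera images.
- holder: whetstone holder, steel, 370 x 80 mm, fixed to the table by suction feet. Origin: centre of its footprint, on the table top. x runs along the central ratchet bar, the way the sliding jaw opens (roughly world +y, within 50 degrees); y across, z up. In order from -x: fixed jaw (x -185 to -170 mm, 46 mm high), stone, sliding jaw, bare slotted bar (25.5 mm high), end stop
- jaw (a joint): sliding jaw along the bar, m: 0 = against the stone (where it starts, with under 1 mm of play), 0.08 = at the end stop. About 3 N drag with the release pressed; with it up the ratchet (6 mm slots) locks it against opening. Measured along the bar from the stone's end at jaw = 0: jaw plate 0 to 14 mm (46 mm high), release tab 21.5 to 55.5, black push block 60 to 87 (50 mm wide, 68 mm high above table)
- release (a joint): travel of the release tab, m: 0 = up (ratchet locked), 0.006 = fully down on its stop. The ratchet is free from about 0.0035; it springs back up when let go. It slides straight down; 3 N to start, 8 N fully down, wherever the tab is pressed
- release_tab (a point): centre of the top face of the release tab, a level ribbed aluminium plate 34 mm along the bar and 36 mm wide, open above and at its sides, between jaw plate and push block. Top 56 mm above the table when up, 50 mm when fully pressed. Moves with the jaw and goes down with the tab
- hood_face (a point): point 60 mm above the table on the middle of the black push block's flat upright face, which looks towards the tab and the stone (50 mm wide, up to 68 mm above the table), 21.5 mm past the tab's centre in the opening direction. A finger pressing the tab pushes the jaw back against this face. Moves with the jaw
- end_stop (a point): top middle of the face of the end stop at the far end of the bar (44 mm high); the back of the push block (27 mm behind its face) meets it when the jaw is fully back
- stone_center (a point): centre of the whetstone, a plain brown-grey block 180 x 63 x 25 mm, about 0.6 kg, loose on the holder's rubber bed strips between the jaws; bottom 28 mm and top 53 mm above the table, its long axis along the bar
- fine_stone_mid (a point): bystander: middle of a pale finishing stone on a wooden base, 165 x 58 x 28 mm, lying beside the holder
- dressing_block_mid (a point): bystander: middle of a small grey dressing stone, 62 x 32 x 22 mm, lying beside the holder near the sliding jaw's travel
- paring_knife_mid (a point): bystander: bolster of a small paring knife lying beside the holder, 200 mm long, 14 mm thick
- chef_knife_mid (a point): bystander: bolster of a chef's knife lying on the left of the table, 350 mm long, 14 mm thick
- honing_steel_mid (a point): bystander: guard of a honing steel lying on the right of the table, 380 mm long, 36 mm high at the guard
- bowl_in (a point): bystander: inner floor of a steel bowl, 150 mm across, 60 mm high, standing beyond the holder on the left or right
- squeeze_bottle_mid (a point): bystander: a white squeeze bottle, 60 mm across, 195 mm high, standing beyond the holder on the right or left; point 70 mm up
There are look-alikes about, which are no part of the job. What is shaped like the part that bears stone_center but turquoise or yellow is not meant.

How it is judged:
On the way, in this order (a step that is already met when the one before it is completed fails the run):
1. the release tab is pressed down by the fingers while the jaw still stands at the stone (value of joint release above 0.004 m and value of joint jaw below 0.015 m and contact force between the fingers and release above 1 N), for 0.05 s.
2. the jaw is on its way back with the release held down (value of joint jaw above 0.03 m and value of joint release above 0.003 m), for 0.05 s.
3. the jaw has reached the end stop (value of joint jaw above 0.074 m), for 0.05 s.
At the end, for the whole second after the job is handed in: The sliding jaw rests at the end stop (within 6 mm), its release has sprung up, the stone lies on its bed within 15 mm of where it was, and the other things within 30 mm (value of joint jaw above 0.074 m and velocity of joint jaw between -0.005 and 0.005 m/s and value of joint release below 0.0045 m and distance of stone_center from where it was at the start of the episode below 0.015 m and angle between stone_center's own z axis and vertical below 0.1 rad and distance of each of fine_stone_mid, dressing_block_mid, paring_knife_mid, chef_knife_mid, honing_steel_mid, bowl_in, squeeze_bottle_mid from where it was at the start of the episode below 0.03 m); the robot touches nothing.
It fails at once if the whetstone is lifted off its bed (more than 6 mm) or shoved about (more than 15 mm) (height (world z) of stone_center above 0.0465 m or distance of stone_center from where it was at the start of the episode above 0.015 m).
It fails at once if another thing on the table is moved more than 30 mm (distance of any of fine_stone_mid, dressing_block_mid, paring_knife_mid, chef_knife_mid, honing_steel_mid, bowl_in, squeeze_bottle_mid from where it was at the start of the episode above 0.03 m).
It also fails if it takes over 32 s, if anything falls off the work surface, if the arm or the gripper's body presses on something with over 40 N, if the wrist force passes 120 N, or if a joint passes its speed limit or range.

## Working session

There is one attempt and no reset: what is moved stays moved. The work goes in short steps, Python scripts to look and compute and a tool call to move; the robot and the scene stay as the last step left them, time stands still between calls to the robot, and variables do not carry over. Pictures are saved under pics/ and viewed, at most 10 in all, crops included, and the job is handed in when it is done.

Besides the shell and the picture viewer there is one more tool, called after "Request:" in YAML: its name, and indented under it one key for each argument. jog_arm: Moves the arm, as the interface text tells. Its arguments: {"type":"object","properties":{"moves":{"type":"array","items":{"type":"object","properties":{"fingers":{"type":"number"},"slide":{"type":"array","items":{"type":"number"}},"angular":{"type":"array","items":{"type":"number"}}}}},"squeeze":{"type":"number"}},"required":["moves"]}

```bash
mkdir -p pics
cat > h.py <<'E'
from workcell import *
import numpy as np, cv2
from scipy.spatial.transform import Rotation as R
def ray(pic,px,T=None):
    f=240/np.tan(np.radians(pic["fovy"])/2)
    T=np.array(pic["world_from_camera"]) if T is None else T
    d=T[:3,:3]@np.array([(px[0]-pic["cx"])/f,(px[1]-pic["cy"])/f,1]); return T[:3,3],d
def atz(pic,px,z,T=None):
    o,d=ray(pic,px,T); return o+d*(z-o[2])/d[2]
def proj(pic,P,T=None):
    f=240/np.tan(np.radians(pic["fovy"])/2)
    T=np.array(pic["world_from_camera"]) if T is None else T
    c=np.linalg.inv(T)@np.r_[P,1]; return [pic["cx"]+f*c[0]/c[2],pic["cy"]+f*c[1]/c[2]]
E
python3 - <<'E'
from h import *
np.set_printoptions(precision=4,suppress=True)
Z=dict(release_tab=.056,hood_face=.06,end_stop=.044,stone_center=.0405,holder=0,dressing_block_mid=.011,paring_knife_mid=.007,bowl_in=.003,squeeze_bottle_mid=.07,fine_stone_mid=.014)
for c in("top","scene"):
    p=read_camera(c); cv2.imwrite(f"pics/{c}.png",p["color"][...,::-1])
    for n,z in Z.items():
        for r in tip_of(n,p)[:3]: print(c,n,np.round(r["point"],1),round(r["p"],2),atz(p,r["point"],z))
s=get_state();print({k:s[k] for k in("clock","tcp_pos","orientation","wrist_force")})
E
```

```text
top release_tab [280.5 227.3] 0.45 [0.5888 0.0896 0.056 ]
top hood_face [272.6 226.5] 0.94 [0.5915 0.1139 0.06  ]
top end_stop [240.1 236.2] 0.81 [0.5656 0.2184 0.044 ]
top stone_center [320.3 223. ] 0.64 [ 0.6008 -0.0354  0.0405]
top stone_center [387.5 304.1] 0.63 [ 0.3407 -0.2373  0.0405]
top stone_center [250.1 308.2] 0.56 [0.3395 0.1909 0.0405]
top holder [295.9 228.7] 0.96 [0.5894 0.0439 0.    ]
top dressing_block_mid [261.4 201.7] 0.65 [0.6792 0.153  0.011 ]
top paring_knife_mid [297.9 187.2] 0.85 [0.7242 0.0338 0.007 ]
top bowl_in [209.9 183.9] 0.26 [0.7442 0.3212 0.003 ]
top squeeze_bottle_mid [210.  183.8] 0.81 [0.7303 0.3064 0.07  ]
top fine_stone_mid [322.3 259.4] 0.74 [ 0.4868 -0.0387  0.014 ]
scene release_tab [349.9 285.4] 0.71 [0.5917 0.0988 0.056 ]
scene release_tab [331.9 288.1] 0.28 [0.6251 0.0697 0.056 ]
scene hood_face [357.9 289.9] 0.59 [0.5927 0.1226 0.06  ]
scene end_stop [400.4 311.2] 0.77 [0.5695 0.2296 0.044 ]
scene stone_center [307.9 183.7] 0.92 [ 0.3651 -0.2177  0.0405]
scene stone_center [435.7 254.3] 0.76 [0.3631 0.2097 0.0405]
scene stone_center [305.  267.7] 0.62 [ 0.6096 -0.0267  0.0405]
scene holder [332.7 288.1] 0.97 [0.5922 0.0495 0.    ]
scene holder [351.4 285.1] 0.51 [0.5549 0.0812 0.    ]
scene dressing_block_mid [346.9 330.9] 0.92 [0.6737 0.153  0.011 ]
scene paring_knife_mid [291.3 316.3] 0.9 [0.7235 0.0242 0.007 ]
scene bowl_in [187.7 224. ] 0.82 [ 0.6772 -0.4007  0.003 ]
scene squeeze_bottle_mid [393.5 386.7] 0.6 [0.7457 0.3182 0.07  ]
scene fine_stone_mid [329.4 245.6] 0.75 [ 0.4957 -0.0359  0.014 ]
scene fine_stone_mid [190.1 225.7] 0.41 [ 0.6826 -0.3812  0.014 ]
{'clock': 1.1, 'tcp_pos': array([ 0.2264, -0.5286,  0.2423]), 'orientation': array([ 0.0001,  0.9796,  0.201 , -0.    ]), 'wrist_force': array([ 0.8021,  0.361 , -0.0998])}
```

Run:
```python
import cv2
a=cv2.imread("pics/top.png")[150:350,190:430]; cv2.imwrite("pics/topc.png",cv2.resize(a,(720,600),interpolation=cv2.INTER_CUBIC))
```

```text
(no output)
```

View pics/topc.png

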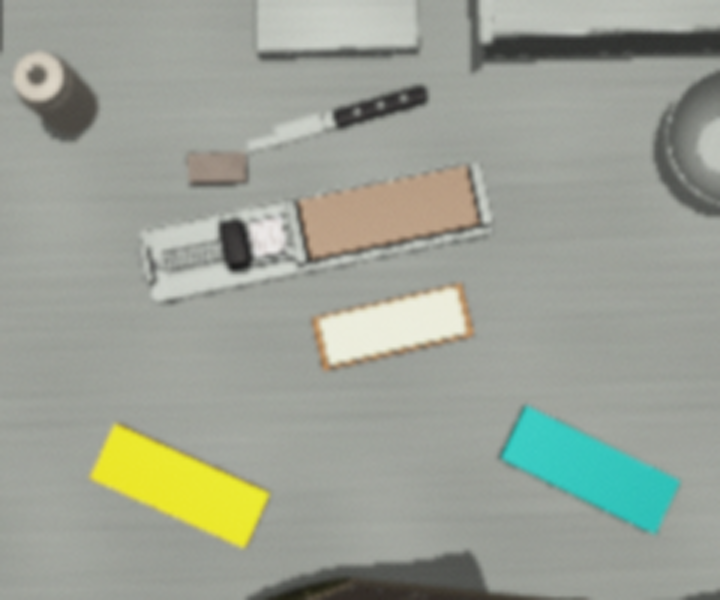

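View pics/scene.png

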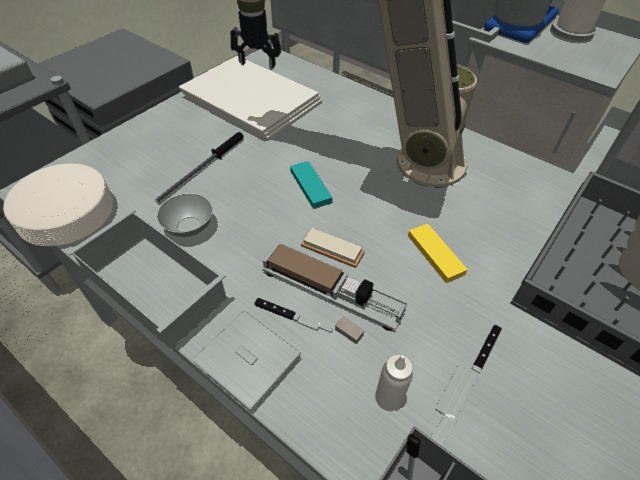

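The top crop shows the brown stone in the holder (full-picture px ~320,222), the ribbed tab (~279,229) and the black push block (~269,231). In the scene view the same tab is at (350,285).

Stone candidates:
- Brown (320,223): clamped in the holder, so this is the one meant.
- Turquoise (387,304): a look-alike, lying loose.
- Yellow (250,308): a look-alike, lying loose.

The bar runs about 8.5° from +y towards -x. I'm moving over the tab with the fingers shut.

Request:
jog_arm:
  moves:
    - {"fingers": 1, "slide": [32, -24, 0], "angular": [0, 0, -7]}
    - {"fingers": 1, "slide": [64, -48, 0], "angular": [0, 0, -14]}
    - {"fingers": 1, "slide": [96, -72, 0], "angular": [0, 0, -21]}
    - {"fingers": 1, "slide": [128, -96, 0], "angular": [0, 0, -28]}
    - {"fingers": 1, "slide": [160, -120, 0], "angular": [0, 0, -35]}
    - {"fingers": 1, "slide": [192, -144, 0], "angular": [0, 0, -42]}
    - {"fingers": 1, "slide": [224, -168, 0], "angular": [0, 0, -49]}
    - {"fingers": 1, "slide": [256, -192, 0], "angular": [0, 0, -56]}
    - {"fingers": 1, "slide": [288, -216, 0], "angular": [0, 0, -63]}
    - {"fingers": 1, "slide": [320, -240, 0], "angular": [0, 0, -70]}

```text
clock: 1.93
tcp_pos: [0.4267, -0.1801, 0.2426]
orientation: [0.0, 0.685, 0.729, 0.0]
wrist_force: [1.0, -0.8, -0.7]
finger_gap: -0.0002
grip_force: 0.0
```

Request:
jog_arm:
  moves:
    - {"fingers": 1, "slide": [33, 22, 5], "angular": [0, 0, -1]}
    - {"fingers": 1, "slide": [66, 45, 10], "angular": [0, 0, -2]}
    - {"fingers": 1, "slide": [99, 67, 15], "angular": [0, 0, -3]}
    - {"fingers": 1, "slide": [132, 90, 20], "angular": [0, 0, -4]}
    - {"fingers": 1, "slide": [165, 112, 25], "angular": [0, 0, -5]}
    - {"fingers": 1, "slide": [198, 134, 30], "angular": [0, 0, -5]}
    - {"fingers": 1, "slide": [231, 157, 35], "angular": [0, 0, -5]}
    - {"fingers": 1, "slide": [264, 179, 45], "angular": [0, 0, -5]}
    - {"fingers": 1, "slide": [264, 179, 45], "angular": [0, 0, -5]}

```text
clock: 2.68
tcp_pos: [0.5921, 0.0973, 0.1947]
orientation: [-0.001, 0.653, 0.758, 0.001]
wrist_force: [-0.0, -1.2, -0.6]
finger_gap: 0.0003
grip_force: 0.0
```

```bash
cat > w.py <<'E'
from h import *
import sys
np.set_printoptions(precision=4,suppress=True)
s=get_state(); p=read_camera("wrist")
T=np.eye(4); q=s["orientation"]; T[:3,:3]=R.from_quat([q[1],q[2],q[3],q[0]]).as_matrix(); T[:3,3]=s["tcp_pos"]
W=T@np.array(p["tool_from_camera"])
cv2.imwrite(f"pics/{sys.argv[1]}.png",p["color"][...,::-1])
print(s["clock"],s["tcp_pos"],q,s["wrist_force"]); print("cam",W)
for n,z in dict(release_tab=.056,hood_face=.06,end_stop=.044,stone_center=.0405).items():
    for r in tip_of(n,p)[:2]:
        P=atz(p,r["point"],z,W); print(n,np.round(r["point"],1),round(r["p"],2),P,"tool mm",(np.linalg.inv(T)@np.r_[P,1])[:3]*1e3)
E
python3 w.py w1
```

```text
2.6833 [0.5921 0.0973 0.1947] [-0.0009  0.6525  0.7578  0.0006] [-0.0284 -1.2185 -0.5625]
cam [[ 0.989   0.1404  0.0469  0.5788]
 [ 0.148  -0.9356 -0.3205  0.1789]
 [-0.0011  0.3239 -0.9461  0.3262]
 [ 0.      0.      0.      1.    ]]
release_tab [305.5 227.4] 0.63 [0.5825 0.0975 0.056 ] tool mm [  1.3186  -9.4068 138.6904]
hood_face [306.6 203.5] 0.68 [0.5807 0.1168 0.06  ] tool mm [ 20.6418  -8.3077 134.7329]
end_stop [303.2  45.8] 0.77 [0.5633 0.2205 0.044 ] tool mm [125.7551 -10.0838 150.9668]
stone_center [ 44.6 466.1] 0.57 [ 0.3555 -0.1972  0.0405] tool mm [-256.4987 -277.6082  153.7067]
```

View pics/w1.png

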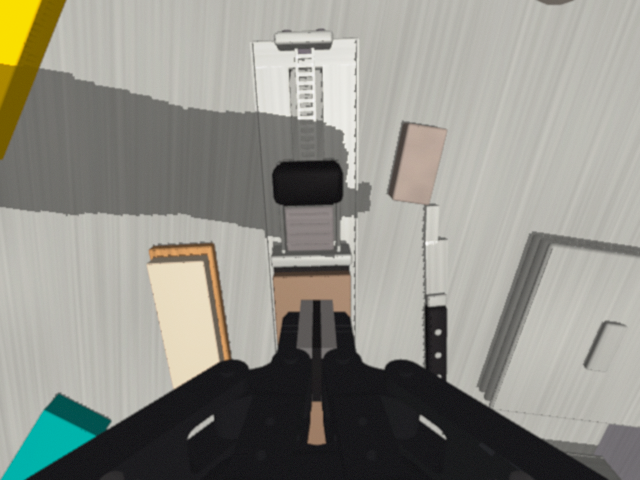

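The wrist view shows the tab centred near px (311,229), the push block above it at (308,183) and the stone below. The fingertips sit about 7 mm off in tool y. I'll go lower and check again.

Request:
jog_arm:
  moves:
    - {"fingers": 1, "slide": [0, -3, 28], "angular": [0, 0, 0]}
    - {"fingers": 1, "slide": [0, -6, 56], "angular": [0, 0, 0]}
    - {"fingers": 1, "slide": [0, -7, 84], "angular": [0, 0, 0]}
    - {"fingers": 1, "slide": [0, -7, 84], "angular": [0, 0, 0]}

```text
clock: 3.27
tcp_pos: [0.579, 0.0889, 0.1088]
orientation: [-0.003, 0.656, 0.755, -0.003]
wrist_force: [-1.2, 0.8, -0.2]
finger_gap: 0.0
grip_force: 0.0
```

```bash
cat >> w.py <<'E'
print("tip px",proj(p,(T@[0,0,.011,1])[:3],W),p["fovy"],p["cx"],p["cy"])
E
python3 w.py w2
```

```text
3.2667 [0.579  0.0889 0.1088] [-0.0031  0.6557  0.755  -0.0029] [-1.2026  0.7781 -0.2148]
cam [[ 0.9902  0.1349  0.0368  0.5674]
 [ 0.1396 -0.936  -0.3233  0.1709]
 [-0.0092  0.3252 -0.9456  0.2401]
 [ 0.      0.      0.      1.    ]]
release_tab [331.3 264.8] 0.59 [0.5843 0.0963 0.056 ] tool mm [ 6.5413  6.7703 52.7343]
hood_face [334.7 227.3] 0.57 [0.5825 0.1183 0.06  ] tool mm [28.5536  8.0501 48.7418]
stone_center [335.5 431.2] 0.9 [ 0.6073 -0.0309  0.0405] tool mm [-122.6363   11.8482   68.0847]
tip px [np.float64(319.0325143862563), np.float64(315.9438938619336)] 65.36365738395747 316.2287387282488 241.81445055828294
```

View pics/w2.png

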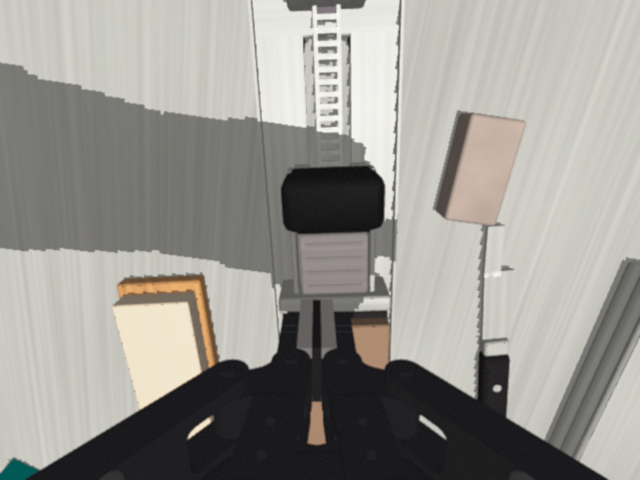

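The tab is centred at px (334,264), with the tip projected at (319,316), so I need about +7 mm along x and +8 mm across. The bar's yaw is about 99.5°. I'll correct this and drop to just above the tab.

Request:
jog_arm:
  moves:
    - {"fingers": 1, "slide": [9, 8, 0], "angular": [0, 0, -1.5]}
    - {"fingers": 1, "slide": [9, 8, 10], "angular": [0, 0, -1.5]}
    - {"fingers": 1, "slide": [9, 8, 20], "angular": [0, 0, -1.5]}
    - {"fingers": 1, "slide": [9, 8, 26], "angular": [0, 0, -1.5]}
    - {"fingers": 1, "slide": [9, 8, 26], "angular": [0, 0, -1.5]}
    - {"fingers": 1, "slide": [9, 8, 26], "angular": [0, 0, -1.5]}

```text
clock: 4.02
tcp_pos: [0.5888, 0.1007, 0.0861]
orientation: [-0.001, 0.645, 0.764, -0.001]
wrist_force: [-0.1, -0.2, 0.6]
finger_gap: 0.0
grip_force: 0.0
```

```bash
python3 w.py w3
```

```text
4.0167 [0.5888 0.1007 0.0861] [-0.0009  0.6448  0.7644 -0.0009] [-0.073  -0.1637  0.5766]
cam [[ 0.9858  0.1599  0.0517  0.5741]
 [ 0.168  -0.9318 -0.3217  0.1823]
 [-0.0033  0.3258 -0.9454  0.2174]
 [ 0.      0.      0.      1.    ]]
release_tab [309.7 299.9] 0.83 [0.5848 0.0977 0.056 ] tool mm [-2.2993 -4.4088 30.0657]
hood_face [310.6 266.7] 0.64 [0.5822 0.1165 0.06  ] tool mm [16.7097 -3.813  26.0676]
end_stop [310.    4.2] 0.69 [0.5641 0.2225 0.044 ] tool mm [124.2475  -3.7184  42.0869]
tip px [np.float64(319.11278084306394), np.float64(316.0090371021149)] 65.36365738395747 316.2287387282488 241.81445055828294
```

View pics/w3.png

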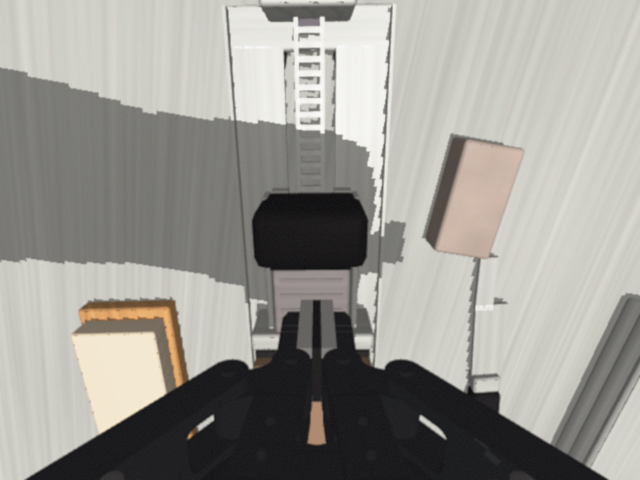

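The tab is at px (311,~295) under the tip, the push block face is ~18 mm ahead of the TCP, and yaw matches the bar. I'll correct y by -3.5 mm and press down.

Request:
jog_arm:
  moves:
    - {"fingers": 1, "slide": [0, -3.5, 6], "angular": [0, 0, 0]}
    - {"fingers": 1, "slide": [0, -3.5, 14], "angular": [0, 0, 0]}
    - {"fingers": 1, "slide": [0, -3.5, 19], "angular": [0, 0, 0]}
    - {"fingers": 1, "slide": [0, -3.5, 22], "angular": [0, 0, 0]}
    - {"fingers": 1, "slide": [0, -3.5, 24], "angular": [0, 0, 0]}
    - {"fingers": 1, "slide": [0, -3.5, 25], "angular": [0, 0, 0]}
    - {"fingers": 1, "slide": [0, -3.5, 25], "angular": [0, 0, 0]}
    - {"fingers": 1, "slide": [0, -3.5, 25], "angular": [0, 0, 0]}

```text
clock: 4.93
tcp_pos: [0.5858, 0.1, 0.0626]
orientation: [-0.0, 0.645, 0.764, -0.0]
wrist_force: [-3.6, -0.6, 5.9]
finger_gap: -0.0001
grip_force: 3.0
```

Request:
jog_arm:
  moves:
    - {"fingers": 1, "slide": [0, 0, 2], "angular": [0, 0, 0]}
    - {"fingers": 1, "slide": [0, 0, 3.5], "angular": [0, 0, 0]}
    - {"fingers": 1, "slide": [0, 0, 3.5], "angular": [0, 0, 0]}
    - {"fingers": 1, "slide": [0, 0, 3.5], "angular": [0, 0, 0]}

```text
clock: 5.27
tcp_pos: [0.586, 0.1, 0.0609]
orientation: [0.0, 0.645, 0.764, -0.0]
wrist_force: [-6.6, -0.1, 16.9]
finger_gap: 0.0001
grip_force: 8.3
```

The tab is fully down: the tip is at z = 0.050 m with a 17 N press. Now I'll push back along the bar.

Request:
jog_arm:
  moves:
    - {"fingers": 1, "slide": [3, 0, 0], "angular": [0, 0, 0]}
    - {"fingers": 1, "slide": [6, 0, 0], "angular": [0, 0, 0]}
    - {"fingers": 1, "slide": [10, 0, 0], "angular": [0, 0, 0]}
    - {"fingers": 1, "slide": [15, 0, 0], "angular": [0, 0, 0]}
    - {"fingers": 1, "slide": [21, 0, 0], "angular": [0, 0, 0]}
    - {"fingers": 1, "slide": [27, 0, 0], "angular": [0, 0, 0]}
    - {"fingers": 1, "slide": [33, 0, 0], "angular": [0, 0, 0]}
    - {"fingers": 1, "slide": [39, 0, 0], "angular": [0, 0, 0]}
    - {"fingers": 1, "slide": [44, 0, 0], "angular": [0, 0, 0]}
    - {"fingers": 1, "slide": [48, 0, 0], "angular": [0, 0, 0]}

```text
clock: 6.1
tcp_pos: [0.5776, 0.1468, 0.0609]
orientation: [0.001, 0.645, 0.764, -0.001]
wrist_force: [-7.7, -4.3, 17.7]
finger_gap: -0.0002
grip_force: 8.7
```

Request:
jog_arm:
  moves:
    - {"fingers": 1, "slide": [5, 0, 0], "angular": [0, 0, 0]}
    - {"fingers": 1, "slide": [10, 0, 0], "angular": [0, 0, 0]}
    - {"fingers": 1, "slide": [15, 0, 0], "angular": [0, 0, 0]}
    - {"fingers": 1, "slide": [20, 0, 0], "angular": [0, 0, 0]}
    - {"fingers": 1, "slide": [24, 0, 0], "angular": [0, 0, 0]}
    - {"fingers": 1, "slide": [28, 0, 0], "angular": [0, 0, 0]}
    - {"fingers": 1, "slide": [31, 0, 0], "angular": [0, 0, 0]}
    - {"fingers": 1, "slide": [34, 0, 0], "angular": [0, 0, 0]}
    - {"fingers": 1, "slide": [36, 0, 0], "angular": [0, 0, 0]}
    - {"fingers": 1, "slide": [36, 0, 0], "angular": [0, 0, 0]}

```text
clock: 6.93
tcp_pos: [0.5725, 0.1807, 0.0609]
orientation: [0.002, 0.645, 0.764, -0.001]
wrist_force: [-4.0, -9.2, 16.0]
finger_gap: 0.0002
grip_force: 8.0
```

Request:
jog_arm:
  moves:
    - {"fingers": 1, "slide": [3, 0, 0], "angular": [0, 0, 0]}
    - {"fingers": 1, "slide": [6, 0, 0], "angular": [0, 0, 0]}
    - {"fingers": 1, "slide": [8, 0, 0], "angular": [0, 0, 0]}
    - {"fingers": 1, "slide": [8, 0, 0], "angular": [0, 0, 0]}
    - {"fingers": 1, "slide": [8, 0, 0], "angular": [0, 0, 0]}

```text
clock: 7.35
tcp_pos: [0.5729, 0.1865, 0.0609]
orientation: [0.004, 0.646, 0.763, -0.002]
wrist_force: [-1.3, -14.7, 13.2]
finger_gap: -0.0001
grip_force: 9.9
```

```bash
python3 w.py w4
```

```text
7.35 [0.5729 0.1865 0.0609] [ 0.0045  0.646   0.7633 -0.0019] [ -1.3334 -14.7494  13.2221]
cam [[ 0.9863  0.1547  0.0571  0.5575]
 [ 0.1649 -0.9295 -0.3298  0.2693]
 [ 0.0021  0.3347 -0.9423  0.1914]
 [ 0.      0.      0.      1.    ]]
hood_face [312.9 305.3] 0.55 [0.5686 0.1967 0.06  ] tool mm [10.7673 -2.5509  0.8078]
end_stop [311.1 232.1] 0.64 [0.5636 0.2215 0.044 ] tool mm [36.2293 -3.3567 16.5709]
stone_center [310.2 230.6] 0.34 [0.5633 0.221  0.0405] tool mm [35.7884 -3.7884 20.0739]
tip px [np.float64(319.1081541334443), np.float64(316.01139739086216)] 65.36365738395747 316.2287387282488 241.81445055828294
```

View pics/w4.png

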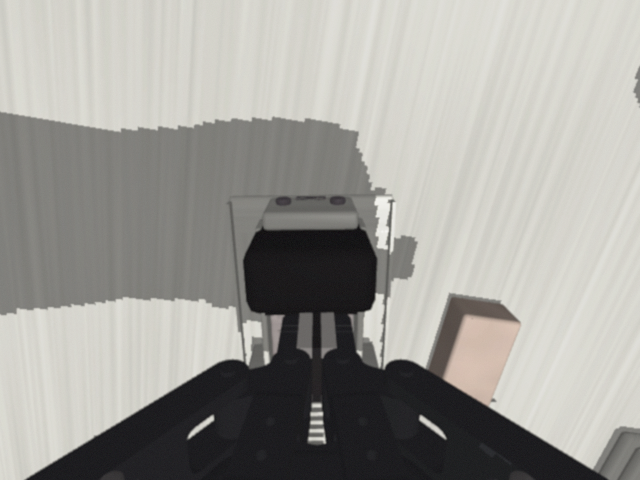

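The push block (px 311,270) is against the end stop (311,215). I'll ease off the push slightly and lift straight away.

Request:
jog_arm:
  moves:
    - {"fingers": 1, "slide": [-3, 0, -4], "angular": [0, 0, 0]}
    - {"fingers": 1, "slide": [-5, 0, -9], "angular": [0, 0, 0]}
    - {"fingers": 1, "slide": [-8, 0, -14], "angular": [0, 0, 0]}
    - {"fingers": 1, "slide": [-10, 0, -24], "angular": [0, 0, 0]}
    - {"fingers": 1, "slide": [-10, 0, -50], "angular": [0, 0, 0]}
    - {"fingers": 1, "slide": [-10, 0, -80], "angular": [0, 0, 0]}
    - {"fingers": 1, "slide": [-10, 0, -110], "angular": [0, 0, 0]}
    - {"fingers": 1, "slide": [-10, 0, -140], "angular": [0, 0, 0]}
    - {"fingers": 1, "slide": [-10, 0, -140], "angular": [0, 0, 0]}
    - {"fingers": 1, "slide": [-10, 0, -140], "angular": [0, 0, 0]}

```text
clock: 8.43
tcp_pos: [0.5738, 0.1814, 0.2013]
orientation: [0.001, 0.645, 0.764, 0.002]
wrist_force: [0.3, 0.1, -0.6]
finger_gap: -0.0
grip_force: 0.0
```

```bash
python3 w.py w5
```

```text
8.4333 [0.5738 0.1814 0.2013] [0.0014 0.6447 0.7644 0.0017] [ 0.3111  0.1441 -0.5613]
cam [[ 0.9857  0.1579  0.0583  0.5581]
 [ 0.1683 -0.9321 -0.3207  0.2628]
 [ 0.0037  0.326  -0.9454  0.3326]
 [ 0.      0.      0.      1.    ]]
release_tab [313.  231.7] 0.82 [0.5713 0.1768 0.056 ] tool mm [ -4.1246  -3.8588 145.2749]
hood_face [311.6 206.7] 0.83 [0.5668 0.1971 0.06  ] tool mm [ 16.6955  -4.8    141.2713]
hood_face [602.2  84. ] 0.56 [0.7462 0.3136 0.06  ] tool mm [101.2423 191.6151 142.1602]
end_stop [311.3 171.9] 0.9 [0.5626 0.2202 0.044 ] tool mm [ 40.138   -5.1247 157.2708]
stone_center [ 27.3 145.4] 0.8 [0.3477 0.2033 0.0405] tool mm [  59.7524 -219.8724  159.8029]
stone_center [313.2 429.5] 0.74 [ 0.6065 -0.0322  0.0405] tool mm [-216.0027   -4.4904  160.7647]
tip px [np.float64(319.11829137197714), np.float64(315.9998069327532)] 65.36365738395747 316.2287387282488 241.81445055828294
```

View pics/w5.png

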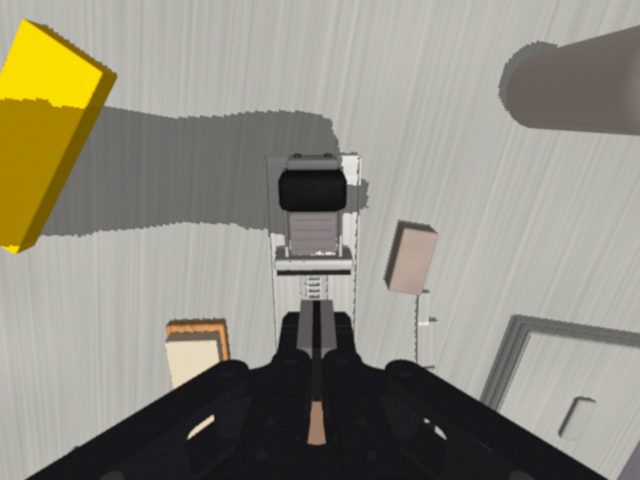

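The jaw stays at the end stop: the block at (312,190) touches the stop at (312,163). Tab and hood have moved about 80 mm, the stone still measures (0.6065, -0.032), and nothing touches the arm.

```bash
python3 -c "
from workcell import *
print(hand_in())"
```

```text
the job is handed in; nothing more can be done
None
```

The job is handed in: I pressed the release tab fully down and pushed the jaw back about 80 mm to the end stop. I then let go; the stone measured where it was, the arm touched nothing and the clock read about 8.4 s, but the hand-in gave no verdict.

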